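Seat the vial in the oil colorimeter and relatch its lid

TASK

The sample vial in the bench colorimeter was left standing proud of its well, under the closed lid. Press the front edge of the lid so that its push-latch lets go and the lid springs open, push the vial straight down with the fingertips until it is fully home, then swing the lid down and press its front edge until it latches again and stays shut. Only press and push: do not pull the vial up, and leave the bottle, the spare vial and the cup standing on the bench where they are.

Things in the scene. Friction and masses are not known exactly. Their poses are not given: they have to be found in the camera images.
- case: Bench colorimeter, fixed: white, about 284 x 200 mm, 85 mm high to its flat deck, low sloping keypad panel in front. Origin on the bench under the axis of the sample well; own -x points to the front (keypad), +x to the rear, y along the lid's hinge, z up. On the deck a black light collar (87 x 92 mm, 14 mm high) surrounds the well; the well's seat ring is 88 mm above the bench.
- lid (a joint): Angle (rad) of the grey box-shaped lid over the well: 115 mm from rear hinge to front, 112 wide, 40 high, hollow below. About 0.01 shut and latched; grows as it opens up and rearwards; 1.75 fully open (10 degrees past upright), held there by its spring; -0.07 pressed to the firm stop. To shut it, push its outer face round (1 to 3 N at the front edge) and press: not pressed far enough, it springs open again.
- lid_press (a point): Middle of the black ribbed thumb pad (22 x 50 mm) on the lid's top face, 14 mm behind the front edge, 101 mm from the hinge; 134 mm above the bench when latched; moves with the lid. Push-push latch: press here 7 to 8 mm down to the firm stop (about 4 N on the way), let go. A shut lid then swings fully open within 2 s; a lid brought down from open rises those 8 mm and stays shut. Each press swaps.
- lid_hinge (a point): The middle of the lid's hinge line, at the rear lower edge of the lid, 55 mm behind the well's axis and 93.5 mm above the bench. The lid's top face lies 40 mm above this line when shut (40 mm behind it when the lid stands upright).
- vial (a joint): How far the sample vial in the well stands above its home position, in m: 0 fully home (cap down on the seat ring), 0.009 to 0.014 at the start. The well's clip holds it with about 4 N of friction at any height, so it stays where it is left.
- vial_top (a point): Centre of the top of that vial's white ribbed cap (30 mm diameter, 16 mm high; the amber glass below it is 25 mm in diameter). Fully home it is 104 mm above the bench. Hidden under the lid until the lid opens.
- oil_bottle: Loose dark green oil bottle with a paper label, 64 mm in diameter, 235 mm high, standing on the bench; origin at the centre of its underside. Leave alone.
- spare_vial: Loose amber vial with a white cap, 30 mm in diameter, 71 mm high, standing on the bench; origin at the centre of its underside. Leave alone.
- tasting_cup: Loose blue oil-tasting cup, 66 mm in diameter, 58 mm high, standing on the bench; origin at the centre of its underside. Leave alone.

How it is judged:
On the way, in this order (a step that is already met when the one before it is completed fails the run):
1. the lid has sprung open after a press (value of joint lid above 1.2 rad), for 0.1 s.
2. the vial is pushed fully home with the lid open (value of joint vial below 0.0015 m and value of joint lid above 1 rad), for 0.1 s.
3. the lid is shut and latched, with the fingers off it (value of joint lid between -0.02 and 0.03 rad and contact force between each of the arm, the fingers and lid below 0.05 N), for 0.3 s.
At the end, for the whole second after the job is handed in: The lid is shut and held by its latch (joint lid between -0.02 and 0.03 rad, at rest), the vial is fully home (joint vial under 1.5 mm), and the bottle, spare vial and cup stand upright within 20 mm of where they were (value of joint lid between -0.02 and 0.03 rad and velocity of joint lid between -0.05 and 0.05 rad/s and value of joint vial below 0.0015 m and angle between each of oil_bottle, spare_vial, tasting_cup's own z axis and vertical below 0.1 rad and distance of each of oil_bottle, spare_vial, tasting_cup from where it was at the start of the episode below 0.02 m); the robot touches nothing.
It fails at once if the vial is pulled up instead of pushed down (value of joint vial above 0.018 m).
It fails at once if a bystander is lifted, knocked over or shifted by more than 20 mm (distance of any of oil_bottle, spare_vial, tasting_cup from where it was at the start of the episode above 0.02 m).
It also fails if it takes over 67 s, if anything falls off the work surface, if the arm or the gripper's body presses on something with over 40 N, if the wrist force passes 120 N, or if a joint passes its speed limit or range.

ROBOT

A 7-joint arm with a two-finger parallel gripper is mounted at the origin on the work surface. World frame = base frame: x ahead of the robot, y to its left, z up, the work surface at z = 0. Lengths are in m, angles in rad, forces in N, time in s.
With the tool pointing down it reaches from about 0.425 to 0.875 m from the base axis. Payload 4.7 kg.
Tool frame: the origin (TCP) lies at the very end of the fingers, on their centre line; the grasp point (between the pads) lies 19 mm behind it; z points along the fingers, y is the direction in which the jaws open and shut (so a half turn about z gives the same grasp; the last joint's range is limited). The gripper opens to 87 mm and grips with 3 to 60 N. Pads are 19 mm wide; open, the fingers measure 117 mm over their backs; the gripper's body (75 mm by 190 mm) begins 51 mm behind the grasp point.
Start: joints at [1.225, 0.321, -0.07, 1.45, 0.023, 1.371, -0.057], TCP at [0.229, -0.608, 0.223] pointing down, gripper open.
Joint ranges: [-2.86, 2.86], [-0.3, 2.09], [-1.38, 1.24], [0.06, 2.45], [-1.56, 4.7], [0.09, 2.05], [-2.69, 2.69]. Speed limits (rad/s): [2.57, 2.57, 3.14, 3.14, 3.14, 3.14, 3.14].

INTERFACE

Orientations are given as a rotation vector (axis times angle).
In Python, from bench import ctrl, get_image, camera_info gives the robot as it stands.
- The arm moves only by the tool carry_out, never from a script. Its argument "commands" is a list of rows, each an object of numbers: "tx", "ty", "tz": the shift along the tool's x, y, z in m; "rx", "ry", "rz": the turn, a rotation vector about the tool's x, y, z in rad; "jaw": the opening, from 0 (shut) to 1 (fully open). In form: [{"tx": .., "ty": .., "tz": .., "rx": .., "ry": .., "rz": .., "jaw": ..}, ...]. A call has 1 to 12 rows; each row is the pose to reach, as a shift and turn from the pose commanded when the call began, along the tool's axes at that moment; what a row does not reach only later rows make up. A row lasts 1/8 s, in which the tool goes at most 62.5 mm and 10.7 degrees, less where a joint would pass 70% of its speed; a pose out of reach is approached as far as the arm can. A call with a gripper value outside its range is refused whole. The fingers move at their own pace and stop on an object; "grip_force" is the grip in N (left out, the last holds). Time passes only in rows, so rows that repeat a pose let the fingers close. It gives the time, the measured TCP pose, the force and the opening at its end, in the units of the state.
- ctrl.get_state(): the state, without advancing time (a new reading comes with each control period).
- get_image(name): name is "scene" or "top"; returns the picture (480x640x3 uint8, red, green, blue); there is no depth.
- camera_info(name): a dict with "intrinsics" (3x3 intrinsics, pixels), "R" (3x3) and "t" (3): a world point X has camera coordinates R X + t. Camera axes: x right, y down, z forward; pixel columns grow to the right and rows downward; lengths in m; the calibration is good to about 2 mm. A picture is of the moment at which its call begins. camera_info takes no time and is no camera call.
- ctrl.close_job(): hands the job in, once; it reports no verdict.
The state is a dict: "time": time; "joint_positions": joint angles; "qd": joint speeds; "joint_torque": joint torques, N m; "position": TCP position; "tool_rot": TCP orientation; "ft_force": force on the tool from outside, world axes, zero at the start; "torque": the same for the moment, N m; "grip_width": opening from 0.0 (shut) to 1.0 (fully open).
Only numpy, scipy, OpenCV 4.12 (cv2) and the standard library are available. Lean on these libraries where they do the work, as an engineer would, in place of code of your own. Each camera call takes 0.05 s, during which the arm holds its last target.

## Working session

There is one attempt and no reset: what is moved stays moved. The work goes in short steps, Python scripts to look and compute and a tool call to move; the robot and the scene stay as the last step left them, time stands still between calls to the robot, and variables do not carry over. Pictures are saved under pics/ and viewed, and the job is handed in when it is done.

Besides the shell and the picture viewer there is one more tool, called after "Emit:" by a JSON object that holds its "fn" and its "kwargs", one argument or row to a line. carry_out: Moves the arm, as the interface text tells. Its arguments: {"type":"object","properties":{"commands":{"type":"array"},"grip_force":{"type":"number"}},"required":["commands"]}

```bash
mkdir -p pics
python3 - <<'E'
from bench import ctrl,get_image,camera_info
import cv2,numpy as np
np.set_printoptions(precision=4,suppress=True)
for n in("scene","top"):
    cv2.imwrite(f"pics/{n}0.png",get_image(n)[:,:,::-1]); print(n,camera_info(n))
print(ctrl.get_state())
E
```

```text
scene {'intrinsics': array([[454.298 ,   0.    , 317.3142],
       [  0.    , 454.298 , 244.1877],
       [  0.    ,   0.    ,   1.    ]]), 'R': array([[ 0.772 ,  0.6355, -0.0082],
       [ 0.421 , -0.521 , -0.7425],
       [-0.4761,  0.5698, -0.6698]]), 't': array([-0.4203, -0.1484,  1.3588])}
top {'intrinsics': array([[525.7639,   0.    , 321.4027],
       [  0.    , 525.7639, 238.2589],
       [  0.    ,   0.    ,   1.    ]]), 'R': array([[-0.0227, -0.9996,  0.0169],
       [-0.9931,  0.0206, -0.115 ],
       [ 0.1146, -0.0194, -0.9932]]), 't': array([0.0336, 0.5518, 1.0247])}
{'time': 0.1, 'joint_positions': array([ 1.2251,  0.3218, -0.0701,  1.4516,  0.0226,  1.3708, -0.0569]), 'qd': array([ 0.0006, -0.0016,  0.001 , -0.0027, -0.0002, -0.0011,  0.0008]), 'joint_torque': array([ -0.0002, -49.2573,  -0.4059, -31.3402,  -0.0642,   0.0395,
         0.0001]), 'position': array([ 0.2286, -0.6079,  0.2216]), 'tool_rot': array([-3.0892, -0.5618,  0.0007]), 'ft_force': array([-0.2109, -0.4413, -0.1009]), 'torque': array([ 0.0148,  0.0028, -0.0062]), 'grip_width': 0.998707848882228}
```

View pics/scene0.png

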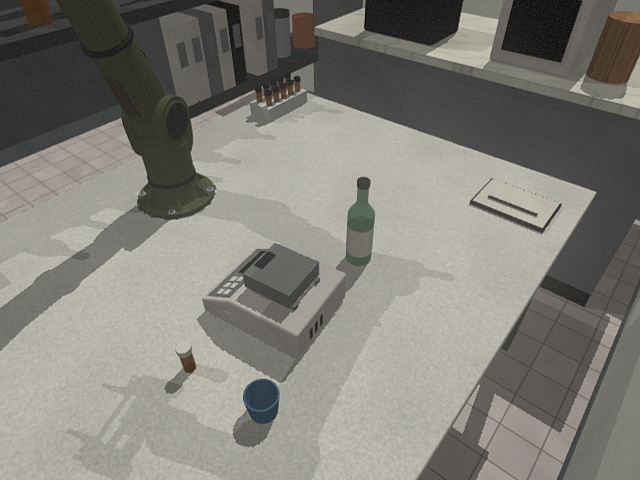

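View pics/top0.png

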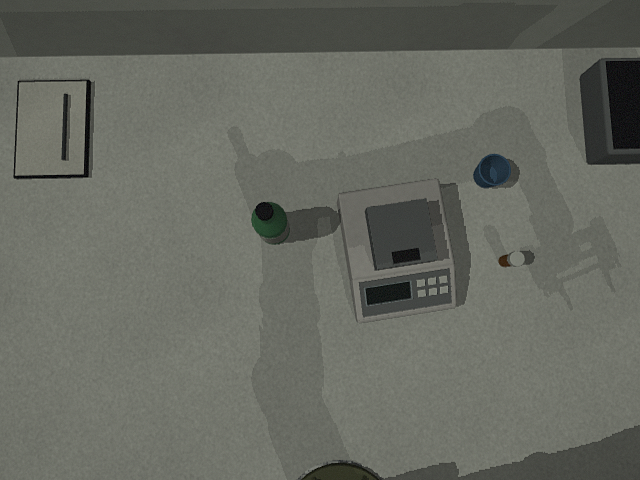

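The scene view shows the closed lid on the case, with the bottle behind and left of it, and the spare vial and cup on its right. In the top view the pad is near (406,256), the lid spans about (366–442, 200–270), the bottle is at (268,222), the cup at (491,171) and the vial at (515,259).

```bash
cat > h.py <<'E'
import numpy as np,cv2
from bench import ctrl,get_image,camera_info
np.set_printoptions(precision=4,suppress=True)
def ray(n,u,v):
    c=camera_info(n);R=c['R'];t=c['t'];d=R.T@np.linalg.solve(c['intrinsics'],[u,v,1.]);return -R.T@t,d
def plane(n,u,v,z):
    o,d=ray(n,u,v);return o+d*(z-o[2])/d[2]
def proj(n,X):
    c=camera_info(n);p=c['intrinsics']@(c['R']@np.array(X)+c['t']);return p[:2]/p[2]
def snap(n,f):
    im=get_image(n)[:,:,::-1].copy();cv2.imwrite('pics/'+f,im);return im
E
python3 - <<'E'
from h import *
im=cv2.imread('pics/top0.png')
c=im[170:330,330:470]; cv2.imwrite('pics/top0z.png',cv2.resize(c,None,fx=3.7,fy=3.7,interpolation=cv2.INTER_CUBIC)) 
g=cv2.cvtColor(im,cv2.COLOR_BGR2GRAY)
def comps(m,name,z):
    n,l,s,ce=cv2.connectedComponentsWithStats(m.astype(np.uint8))
    for i in range(1,n):
        x,y,w,h,a=s[i]
        if a>150 and 330<ce[i][0]<460 and 180<ce[i][1]<320:
            cn=cv2.findContours((l==i).astype(np.uint8),0,1)[0][0]
            r=cv2.minAreaRect(cn);b=cv2.boxPoints(r)
            print(name,a,ce[i],r); print([plane('top',*p,z)[:2] for p in b],plane('top',*r[0],z))
comps(g<45,'dark',.134)
comps((g>=60)&(g<115),'lid',.1335)
print(g[235,330:470:3])
E
```

```text
dark 334 [405.5868 255.3832] ((405.6351623535156, 255.310791015625), (12.001126289367676, 27.783430099487305), 80.53767395019531)
[array([ 0.5135, -0.1018]), array([ 0.5208, -0.1519]), array([ 0.4992, -0.1546]), array([ 0.492 , -0.1045])] [ 0.5063 -0.1282  0.134 ]
dark 722 [387.9418 292.7341] ((388.04461669921875, 292.7824401855469), (16.32408332824707, 44.761260986328125), 81.02737426757812)
[array([ 0.4487, -0.052 ]), array([ 0.4594, -0.1321]), array([ 0.4305, -0.1355]), array([ 0.4199, -0.0556])] [ 0.4396 -0.0938  0.134 ]
lid 130163 [389.3608 194.2153] ((319.5, 239.5), (479.0, 639.0), 90.0)
[array([1.0073, 0.6218]), array([ 0.9919, -0.6015]), array([ 0.1077, -0.5192]), array([0.1388, 0.5812])] [0.5384 0.0271 0.1335]
[121 102 104 109  76 106 104 106 104 102 102 105 105  40  64  62  66  67
  60  66  62  66  63  64  64  64  65  65  66  63  61  65  65  63  63  77
  74  76  74 112  80  78  76  77  76  75 119]
```

View pics/top0z.png

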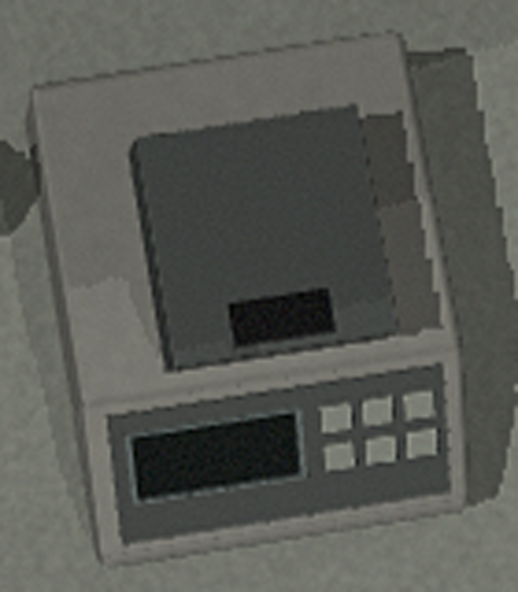

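Run:
```python
from h import *
for p in [(376,270),(438,260),(426.5,198.4),(366.5,207.8)]: print('lid',plane('top',*p,.1335))
im=cv2.imread('pics/top0.png');hs=cv2.cvtColor(im,cv2.COLOR_BGR2HSV)
print('bottle cap',plane('top',264,211,.235),'cup rim',plane('top',491,171,.058),'vial cap',plane('top',516,259,.071))
ex=np.array([.989,.144,0]);ex/=np.linalg.norm(ex);P=np.array([.5063,-.1282,.134])
print('scene proj pad',proj('scene',P), 'well',P+.046*ex,'hinge',P+.101*ex)
from scipy.spatial.transform import Rotation as Ro
s=ctrl.get_state();R=Ro.from_rotvec(s['tool_rot'])
Rt=np.column_stack([ex,np.cross([0,0,-1],ex),[0,0,-1]])
print('turn',(R.inv()*Ro.from_matrix(Rt)).as_rotvec())
d=P+[0,0,.05]-s['position'];print('shift tool',R.inv().apply(d))
z=im[225:320,190:350];cv2.imwrite('pics/sc0z.png',cv2.resize(cv2.imread('pics/scene0.png')[225:345,190:350],None,fx=4,fy=4))
```

```text
lid [ 0.481  -0.0736  0.1335]
lid [ 0.4966 -0.1867  0.1335]
lid [ 0.6103 -0.171   0.1335]
lid [ 0.595  -0.0601  0.1335]
bottle cap [0.5755 0.1179 0.235 ] cup rim [ 0.6776 -0.3199  0.058 ] vial cap [ 0.4996 -0.3536  0.071 ]
scene proj pad [264.0265 259.4161] well [ 0.5518 -0.1216  0.134 ] hinge [ 0.6062 -0.1136  0.134 ]
turn [-0.0017  0.0003  0.2152]
shift tool [ 0.4288 -0.3512  0.0381]
```

View pics/sc0z.png

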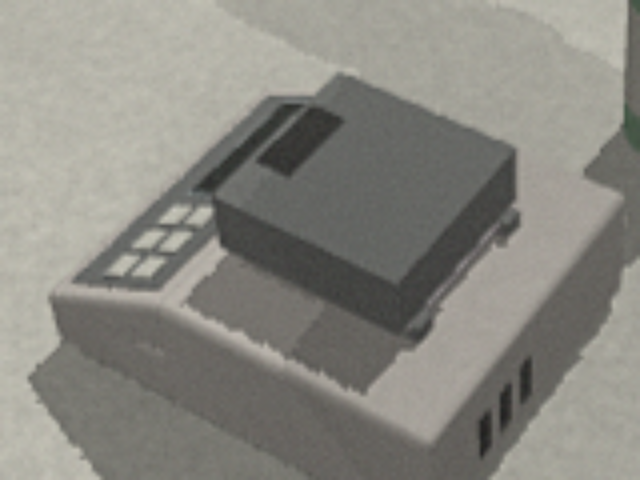

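The scene view puts the pad at about (265,260), and my projected top-view estimate is (264,259.4), so the two views agree. Moving to hover over the pad with the fingers shut.

Emit:
{"fn": "carry_out", "kwargs": {
  "commands": [
    {"tx": 0.043,"ty": -0.035,"tz": 0,"rz": 0.022,"jaw": 0},
    {"tx": 0.086,"ty": -0.07,"tz": 0,"rz": 0.043,"jaw": 0},
    {"tx": 0.129,"ty": -0.105,"tz": 0,"rz": 0.065,"jaw": 0},
    {"tx": 0.172,"ty": -0.14,"tz": 0,"rz": 0.086,"jaw": 0},
    {"tx": 0.214,"ty": -0.176,"tz": 0,"rz": 0.108,"jaw": 0},
    {"tx": 0.257,"ty": -0.211,"tz": 0,"rz": 0.129,"jaw": 0},
    {"tx": 0.3,"ty": -0.246,"tz": 0,"rz": 0.151,"jaw": 0},
    {"tx": 0.343,"ty": -0.281,"tz": 0.01,"rz": 0.172,"jaw": 0},
    {"tx": 0.386,"ty": -0.316,"tz": 0.02,"rz": 0.194,"jaw": 0},
    {"tx": 0.429,"ty": -0.351,"tz": 0.038,"rz": 0.215,"jaw": 0},
    {"tx": 0.429,"ty": -0.351,"tz": 0.038,"rz": 0.215,"jaw": 0},
    {"tx": 0.429,"ty": -0.351,"tz": 0.038,"rz": 0.215,"jaw": 0}
  ]
}}

```text
invalid input
```

Emit:
{"fn": "carry_out", "kwargs": {
  "commands": [
    {"tx": 0.043,"ty": -0.035,"tz": 0.0,"rx": 0.0,"ry": 0.0,"rz": 0.022,"jaw": 0.0},
    {"tx": 0.086,"ty": -0.07,"tz": 0.0,"rx": 0.0,"ry": 0.0,"rz": 0.043,"jaw": 0.0},
    {"tx": 0.129,"ty": -0.105,"tz": 0.0,"rx": 0.0,"ry": 0.0,"rz": 0.065,"jaw": 0.0},
    {"tx": 0.172,"ty": -0.14,"tz": 0.0,"rx": 0.0,"ry": 0.0,"rz": 0.086,"jaw": 0.0},
    {"tx": 0.214,"ty": -0.176,"tz": 0.0,"rx": 0.0,"ry": 0.0,"rz": 0.108,"jaw": 0.0},
    {"tx": 0.257,"ty": -0.211,"tz": 0.0,"rx": 0.0,"ry": 0.0,"rz": 0.129,"jaw": 0.0},
    {"tx": 0.3,"ty": -0.246,"tz": 0.0,"rx": 0.0,"ry": 0.0,"rz": 0.151,"jaw": 0.0},
    {"tx": 0.343,"ty": -0.281,"tz": 0.01,"rx": 0.0,"ry": 0.0,"rz": 0.172,"jaw": 0.0},
    {"tx": 0.386,"ty": -0.316,"tz": 0.02,"rx": 0.0,"ry": 0.0,"rz": 0.194,"jaw": 0.0},
    {"tx": 0.429,"ty": -0.351,"tz": 0.038,"rx": 0.0,"ry": 0.0,"rz": 0.215,"jaw": 0.0},
    {"tx": 0.429,"ty": -0.351,"tz": 0.038,"rx": 0.0,"ry": 0.0,"rz": 0.215,"jaw": 0.0},
    {"tx": 0.429,"ty": -0.351,"tz": 0.038,"rx": 0.0,"ry": 0.0,"rz": 0.215,"jaw": 0.0}
  ]
}}

```text
time: 1.6
position: [0.5063, -0.1293, 0.1842]
tool_rot: [3.133, 0.228, -0.002]
ft_force: [-0.7, -1.5, -0.5]
grip_width: 0.004
```

Emit:
{"fn": "carry_out", "kwargs": {
  "commands": [
    {"tx": 0.0,"ty": 0.0,"tz": 0.03,"rx": 0.0,"ry": 0.0,"rz": 0.0,"jaw": 0.0},
    {"tx": 0.0,"ty": 0.0,"tz": 0.045,"rx": 0.0,"ry": 0.0,"rz": 0.0,"jaw": 0.0},
    {"tx": 0.0,"ty": 0.0,"tz": 0.051,"rx": 0.0,"ry": 0.0,"rz": 0.0,"jaw": 0.0},
    {"tx": 0.0,"ty": 0.0,"tz": 0.055,"rx": 0.0,"ry": 0.0,"rz": 0.0,"jaw": 0.0},
    {"tx": 0.0,"ty": 0.0,"tz": 0.059,"rx": 0.0,"ry": 0.0,"rz": 0.0,"jaw": 0.0},
    {"tx": 0.0,"ty": 0.0,"tz": 0.059,"rx": 0.0,"ry": 0.0,"rz": 0.0,"jaw": 0.0}
  ]
}}

```text
time: 2.35
position: [0.5057, -0.13, 0.127]
tool_rot: [3.132, 0.226, -0.003]
ft_force: [-6.3, -1.0, 8.0]
grip_width: 0.005
```

Emit:
{"fn": "carry_out", "kwargs": {
  "commands": [
    {"tx": 0.0,"ty": 0.0,"tz": 0.003,"rx": 0.0,"ry": 0.0,"rz": 0.0,"jaw": 0.0},
    {"tx": 0.0,"ty": 0.0,"tz": 0.004,"rx": 0.0,"ry": 0.0,"rz": 0.0,"jaw": 0.0},
    {"tx": 0.0,"ty": 0.0,"tz": 0.004,"rx": 0.0,"ry": 0.0,"rz": 0.0,"jaw": 0.0}
  ]
}}

```text
time: 2.72
position: [0.5055, -0.1302, 0.1257]
tool_rot: [3.131, 0.225, -0.005]
ft_force: [-14.6, 0.3, 24.7]
grip_width: 0.009
```

Firm stop reached (25 N). Now letting go, moving up and to the front.

Emit:
{"fn": "carry_out", "kwargs": {
  "commands": [
    {"tx": 0.0,"ty": 0.0,"tz": -0.012,"rx": 0.0,"ry": 0.0,"rz": 0.0,"jaw": 0.0},
    {"tx": -0.02,"ty": 0.0,"tz": -0.06,"rx": 0.0,"ry": 0.0,"rz": 0.0,"jaw": 0.0},
    {"tx": -0.05,"ty": 0.0,"tz": -0.11,"rx": 0.0,"ry": 0.0,"rz": 0.0,"jaw": 0.0},
    {"tx": -0.06,"ty": 0.0,"tz": -0.15,"rx": 0.0,"ry": 0.0,"rz": 0.0,"jaw": 0.0},
    {"tx": -0.06,"ty": 0.0,"tz": -0.16,"rx": 0.0,"ry": 0.0,"rz": 0.0,"jaw": 0.0},
    {"tx": -0.06,"ty": 0.0,"tz": -0.16,"rx": 0.0,"ry": 0.0,"rz": 0.0,"jaw": 0.0},
    {"tx": -0.06,"ty": 0.0,"tz": -0.16,"rx": 0.0,"ry": 0.0,"rz": 0.0,"jaw": 0.0},
    {"tx": -0.06,"ty": 0.0,"tz": -0.16,"rx": 0.0,"ry": 0.0,"rz": 0.0,"jaw": 0.0},
    {"tx": -0.06,"ty": 0.0,"tz": -0.16,"rx": 0.0,"ry": 0.0,"rz": 0.0,"jaw": 0.0},
    {"tx": -0.06,"ty": 0.0,"tz": -0.16,"rx": 0.0,"ry": 0.0,"rz": 0.0,"jaw": 0.0},
    {"tx": -0.06,"ty": 0.0,"tz": -0.16,"rx": 0.0,"ry": 0.0,"rz": 0.0,"jaw": 0.0},
    {"tx": -0.06,"ty": 0.0,"tz": -0.16,"rx": 0.0,"ry": 0.0,"rz": 0.0,"jaw": 0.0}
  ]
}}

```text
time: 4.22
position: [0.4474, -0.1375, 0.2816]
tool_rot: [3.133, 0.227, 0.0]
ft_force: [-1.6, 0.7, -0.2]
grip_width: 0.007
```

Run:
```python
from h import *
a=snap('scene','scene1.png');b=snap('top','top1.png')
z=np.hstack([cv2.resize(a[180:345,190:350],(400,412)),cv2.resize(b[160:325,320:480],(400,412))]);cv2.imwrite('pics/z1.png',z)
print(ctrl.get_state()['ft_force'],ctrl.get_state()['position'])
```

```text
[-1.0786 -0.575  -0.4887] [ 0.4474 -0.1375  0.2816]
```

View pics/z1.png

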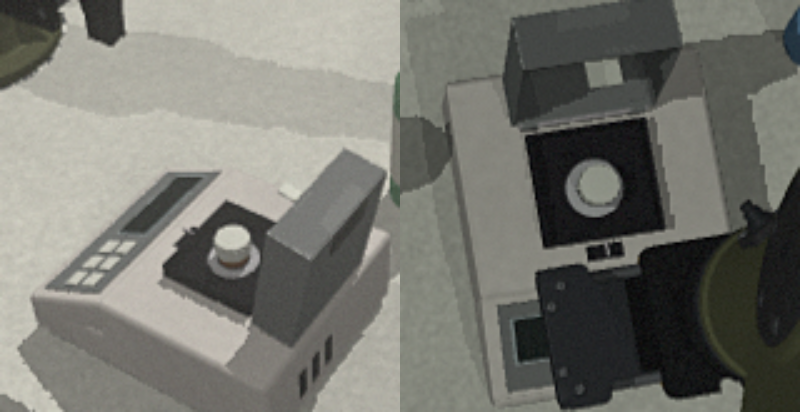

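The lid is standing open. The cap stands proud: its top is at about (400,233) in the top view and (283,274) in the scene view. Measuring it from both views.

Run:
```python
from h import *
im=cv2.imread('pics/top1.png');g=cv2.cvtColor(im,cv2.COLOR_BGR2GRAY)
print(g[222:246:2,388:414:2])
c=g[215:250,380:420];n,l,s,ce=cv2.connectedComponentsWithStats((c>120).astype(np.uint8));print(s,ce+[380,215])
g2=cv2.cvtColor(cv2.imread('pics/scene1.png'),cv2.COLOR_BGR2GRAY)
cv2.imwrite('pics/c1.png',cv2.resize(np.hstack([g2[260:300,260:310],g[215:255,375:425]]),None,fx=8,fy=8,interpolation=cv2.INTER_NEAREST))
for z in(.112,.116):
  p=plane('top',400.5,233,z);print(p,proj('scene',p))
```

```text
[[ 18  21  25  13  17  13  18  26  25  26  20  26  20]
 [ 23  12  40  86 102 100  83  53   9  24  24  26  26]
 [ 15  81 120 112 120 127 131 124  82  14  18  22  25]
 [ 67 117 107 125 142 140 143 142 150  64  11  23  18]
 [118 115  84 144 144 141 143 139 143 149  20  17  21]
 [109 105 155 144 141 142 142 141 138 144  85  16  20]
 [127  88 136 145 141 142 143 143 141 145  79  22  16]
 [126  89 114 145 145 143 143 142 141 145  80  12  13]
 [129 123  97 152 146 144 146 142 149 129  84  17  23]
 [131 123 105 101 122 144 143 138 114  85  16  22  22]
 [ 45 128 128 133  86  84  86  90  96  84  14  25  25]
 [ 19  65 128 133 128 126 128 130 122  11  24  20  24]]
[[   0    0   40   35 1123]
 [   9   11    3    3    3]
 [  13   10    2    1    2]
 [  12   10   16   17  193]
 [   7   16   19   16   79]] [[399.9573 231.1701]
 [390.     227.    ]
 [393.5    225.    ]
 [399.4249 233.2021]
 [393.6962 241.2278]]
[ 0.5499 -0.1243  0.112 ] [281.1722 275.0743]
[ 0.5494 -0.1236  0.116 ] [281.1064 273.4494]
```

View pics/c1.png

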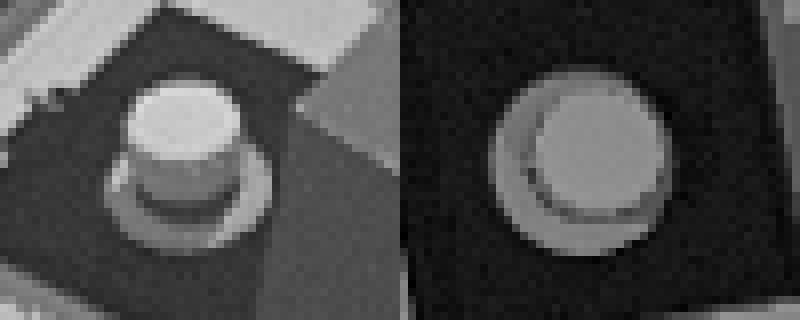

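Emit:
{"fn": "carry_out", "kwargs": {
  "commands": [
    {"tx": 0.05,"ty": 0.0,"tz": 0.03,"rx": 0.0,"ry": 0.0,"rz": 0.0,"jaw": 0.0},
    {"tx": 0.09,"ty": 0.0,"tz": 0.06,"rx": 0.0,"ry": 0.0,"rz": 0.0,"jaw": 0.0},
    {"tx": 0.104,"ty": 0.0,"tz": 0.1,"rx": 0.0,"ry": 0.0,"rz": 0.0,"jaw": 0.0},
    {"tx": 0.104,"ty": 0.0,"tz": 0.14,"rx": 0.0,"ry": 0.0,"rz": 0.0,"jaw": 0.0},
    {"tx": 0.104,"ty": 0.0,"tz": 0.155,"rx": 0.0,"ry": 0.0,"rz": 0.0,"jaw": 0.0},
    {"tx": 0.104,"ty": 0.0,"tz": 0.162,"rx": 0.0,"ry": 0.0,"rz": 0.0,"jaw": 0.0},
    {"tx": 0.104,"ty": 0.0,"tz": 0.168,"rx": 0.0,"ry": 0.0,"rz": 0.0,"jaw": 0.0},
    {"tx": 0.104,"ty": 0.0,"tz": 0.174,"rx": 0.0,"ry": 0.0,"rz": 0.0,"jaw": 0.0},
    {"tx": 0.104,"ty": 0.0,"tz": 0.178,"rx": 0.0,"ry": 0.0,"rz": 0.0,"jaw": 0.0},
    {"tx": 0.104,"ty": 0.0,"tz": 0.18,"rx": 0.0,"ry": 0.0,"rz": 0.0,"jaw": 0.0},
    {"tx": 0.104,"ty": 0.0,"tz": 0.18,"rx": 0.0,"ry": 0.0,"rz": 0.0,"jaw": 0.0}
  ]
}}

```text
time: 5.7
position: [0.5514, -0.1229, 0.1043]
tool_rot: [3.131, 0.227, 0.004]
ft_force: [-3.3, 0.2, 15.1]
grip_width: 0.004
```

Emit:
{"fn": "carry_out", "kwargs": {
  "commands": [
    {"tx": 0.0,"ty": 0.0,"tz": 0.002,"rx": 0.0,"ry": 0.0,"rz": 0.0,"jaw": 0.0},
    {"tx": 0.0,"ty": 0.0,"tz": 0.002,"rx": 0.0,"ry": 0.0,"rz": 0.0,"jaw": 0.0}
  ]
}}

```text
time: 5.95
position: [0.5515, -0.1229, 0.1041]
tool_rot: [3.131, 0.227, 0.003]
ft_force: [-8.2, 1.4, 24.2]
grip_width: 0.004
```

Emit:
{"fn": "carry_out", "kwargs": {
  "commands": [
    {"tx": 0.0,"ty": 0.0,"tz": -0.03,"rx": 0.0,"ry": 0.0,"rz": 0.0,"jaw": 0.0},
    {"tx": 0.0,"ty": 0.0,"tz": -0.08,"rx": 0.0,"ry": 0.0,"rz": 0.0,"jaw": 0.0},
    {"tx": 0.0,"ty": 0.0,"tz": -0.13,"rx": 0.0,"ry": 0.0,"rz": 0.0,"jaw": 0.0},
    {"tx": 0.0,"ty": 0.0,"tz": -0.17,"rx": 0.0,"ry": 0.0,"rz": 0.0,"jaw": 0.0},
    {"tx": 0.0,"ty": 0.0,"tz": -0.19,"rx": 0.0,"ry": 0.0,"rz": 0.0,"jaw": 0.0},
    {"tx": 0.05,"ty": 0.0,"tz": -0.19,"rx": 0.0,"ry": 0.0,"rz": 0.0,"jaw": 0.0},
    {"tx": 0.1,"ty": 0.0,"tz": -0.19,"rx": 0.0,"ry": 0.0,"rz": 0.0,"jaw": 0.0},
    {"tx": 0.14,"ty": 0.0,"tz": -0.19,"rx": 0.0,"ry": 0.0,"rz": 0.0,"jaw": 0.0},
    {"tx": 0.16,"ty": 0.0,"tz": -0.19,"rx": 0.0,"ry": 0.0,"rz": 0.0,"jaw": 0.0},
    {"tx": 0.16,"ty": 0.0,"tz": -0.19,"rx": 0.0,"ry": 0.0,"rz": 0.0,"jaw": 0.0},
    {"tx": 0.16,"ty": 0.0,"tz": -0.19,"rx": 0.0,"ry": 0.0,"rz": 0.0,"jaw": 0.0}
  ]
}}

```text
time: 7.32
position: [0.708, -0.0996, 0.2894]
tool_rot: [3.133, 0.227, -0.001]
ft_force: [-0.2, -0.0, -0.3]
grip_width: 0.005
```

Run:
```python
from h import *
a=snap('scene','scene2.png');b=snap('top','top2.png')
z=np.hstack([cv2.resize(a[120:345,190:400],(400,428)),cv2.resize(b[100:325,300:510],(400,428))]);cv2.imwrite('pics/z2.png',z)
p=np.array(ctrl.get_state()['position']);ex=np.array([.9896,.143,0])
print(p,(p-[.605,-.1142,.0935])@ex)
```

```text
[ 0.7079 -0.0999  0.2901] 0.10389097867775594
```

View pics/z2.png

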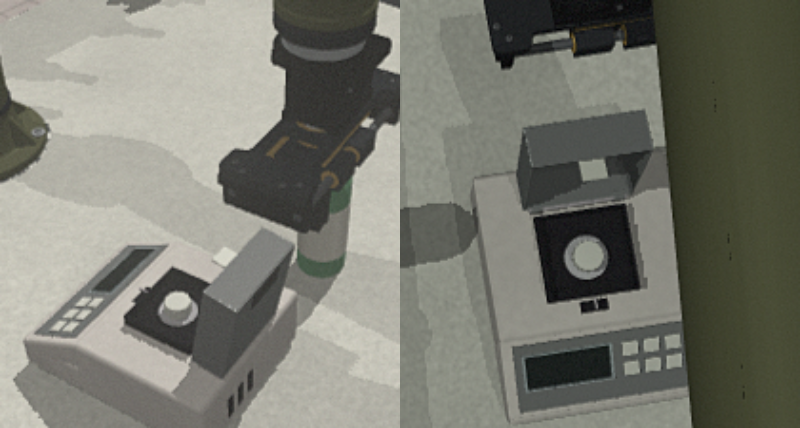

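The vial's cap now sits on the seat ring and the lid is still open. The gripper hovers clear behind the lid. Next I go down and sweep the lid forward.

Emit:
{"fn": "carry_out", "kwargs": {
  "commands": [
    {"tx": 0.0,"ty": 0.0,"tz": 0.04,"rx": 0.0,"ry": 0.0,"rz": 0.0,"jaw": 0.0},
    {"tx": 0.0,"ty": 0.0,"tz": 0.08,"rx": 0.0,"ry": 0.0,"rz": 0.0,"jaw": 0.0},
    {"tx": 0.0,"ty": 0.0,"tz": 0.11,"rx": 0.0,"ry": 0.0,"rz": 0.0,"jaw": 0.0},
    {"tx": 0.0,"ty": 0.0,"tz": 0.12,"rx": 0.0,"ry": 0.0,"rz": 0.0,"jaw": 0.0},
    {"tx": -0.015,"ty": 0.0,"tz": 0.12,"rx": 0.0,"ry": 0.0,"rz": 0.0,"jaw": 0.0},
    {"tx": -0.03,"ty": 0.0,"tz": 0.12,"rx": 0.0,"ry": 0.0,"rz": 0.0,"jaw": 0.0},
    {"tx": -0.038,"ty": 0.0,"tz": 0.119,"rx": 0.0,"ry": 0.0,"rz": 0.0,"jaw": 0.0},
    {"tx": -0.046,"ty": 0.0,"tz": 0.115,"rx": 0.0,"ry": 0.0,"rz": 0.0,"jaw": 0.0},
    {"tx": -0.054,"ty": 0.0,"tz": 0.11,"rx": 0.0,"ry": 0.0,"rz": 0.0,"jaw": 0.0},
    {"tx": -0.054,"ty": 0.0,"tz": 0.108,"rx": 0.0,"ry": 0.0,"rz": 0.0,"jaw": 0.0}
  ]
}}

```text
time: 8.68
position: [0.6547, -0.1074, 0.1819]
tool_rot: [3.133, 0.227, -0.001]
ft_force: [1.0, 0.6, -1.7]
grip_width: 0.003
```

Run:
```python
from h import *
a=snap('scene','scene3.png')
cv2.imwrite('pics/z3.png',cv2.resize(a[120:345,190:400],(600,600)))
print(ctrl.get_state()['ft_force'])
```

```text
[ 1.0266 -0.924  -0.0289]
```

View pics/z3.png

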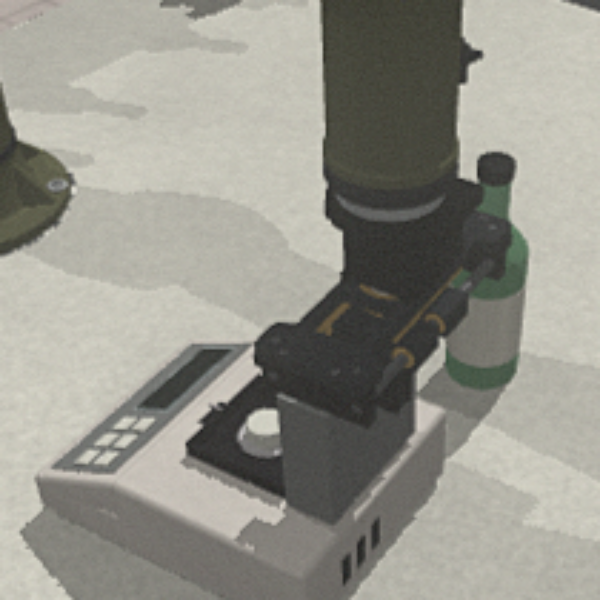

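The lid is now about upright, with the fingers behind it. The bottle is well clear.

Emit:
{"fn": "carry_out", "kwargs": {
  "commands": [
    {"tx": -0.012,"ty": 0.0,"tz": -0.006,"rx": 0.0,"ry": 0.0,"rz": 0.0,"jaw": 0.0},
    {"tx": -0.025,"ty": 0.0,"tz": -0.009,"rx": 0.0,"ry": 0.0,"rz": 0.0,"jaw": 0.0},
    {"tx": -0.038,"ty": 0.0,"tz": -0.01,"rx": 0.0,"ry": 0.0,"rz": 0.0,"jaw": 0.0},
    {"tx": -0.05,"ty": 0.0,"tz": -0.01,"rx": 0.0,"ry": 0.0,"rz": 0.0,"jaw": 0.0},
    {"tx": -0.063,"ty": 0.0,"tz": -0.008,"rx": 0.0,"ry": 0.0,"rz": 0.0,"jaw": 0.0},
    {"tx": -0.075,"ty": 0.0,"tz": -0.004,"rx": 0.0,"ry": 0.0,"rz": 0.0,"jaw": 0.0},
    {"tx": -0.087,"ty": 0.0,"tz": 0.001,"rx": 0.0,"ry": 0.0,"rz": 0.0,"jaw": 0.0},
    {"tx": -0.098,"ty": 0.0,"tz": 0.008,"rx": 0.0,"ry": 0.0,"rz": 0.0,"jaw": 0.0},
    {"tx": -0.11,"ty": 0.0,"tz": 0.016,"rx": 0.0,"ry": 0.0,"rz": 0.0,"jaw": 0.0},
    {"tx": -0.122,"ty": 0.0,"tz": 0.025,"rx": 0.0,"ry": 0.0,"rz": 0.0,"jaw": 0.0},
    {"tx": -0.132,"ty": 0.0,"tz": 0.033,"rx": 0.0,"ry": 0.0,"rz": 0.0,"jaw": 0.0},
    {"tx": -0.14,"ty": 0.0,"tz": 0.04,"rx": 0.0,"ry": 0.0,"rz": 0.0,"jaw": 0.0}
  ]
}}

```text
time: 10.22
position: [0.5158, -0.1279, 0.1409]
tool_rot: [3.133, 0.226, -0.001]
ft_force: [1.7, 0.7, 1.2]
grip_width: 0.007
```

Run:
```python
from h import *
a=snap('scene','scene4.png')
cv2.imwrite('pics/z4.png',cv2.resize(a[120:345,190:400],(600,600)))
print(ctrl.get_state()['ft_force'])
```

```text
[0.1633 0.0978 0.7296]
```

View pics/z4.png

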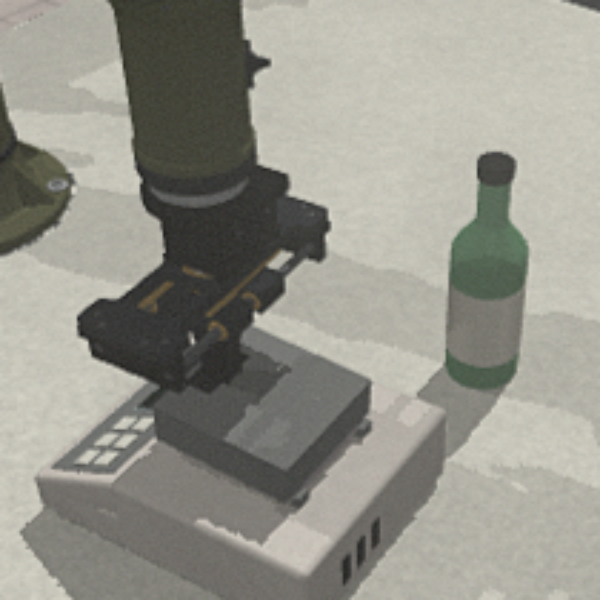

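The lid is nearly down, held by the fingertips. Now pressing it to the stop.

Emit:
{"fn": "carry_out", "kwargs": {
  "commands": [
    {"tx": -0.005,"ty": 0.0,"tz": 0.004,"rx": 0.0,"ry": 0.0,"rz": 0.0,"jaw": 0.0},
    {"tx": -0.009,"ty": 0.0,"tz": 0.008,"rx": 0.0,"ry": 0.0,"rz": 0.0,"jaw": 0.0},
    {"tx": -0.009,"ty": 0.0,"tz": 0.012,"rx": 0.0,"ry": 0.0,"rz": 0.0,"jaw": 0.0},
    {"tx": -0.009,"ty": 0.0,"tz": 0.016,"rx": 0.0,"ry": 0.0,"rz": 0.0,"jaw": 0.0},
    {"tx": -0.009,"ty": 0.0,"tz": 0.019,"rx": 0.0,"ry": 0.0,"rz": 0.0,"jaw": 0.0},
    {"tx": -0.009,"ty": 0.0,"tz": 0.02,"rx": 0.0,"ry": 0.0,"rz": 0.0,"jaw": 0.0},
    {"tx": -0.009,"ty": 0.0,"tz": 0.02,"rx": 0.0,"ry": 0.0,"rz": 0.0,"jaw": 0.0}
  ]
}}

```text
time: 11.15
position: [0.5058, -0.1292, 0.1252]
tool_rot: [3.132, 0.226, -0.008]
ft_force: [-17.2, 2.2, 32.2]
grip_width: 0.005
```

At the firm stop (32 N). Releasing straight up.

Emit:
{"fn": "carry_out", "kwargs": {
  "commands": [
    {"tx": 0.0,"ty": 0.0,"tz": -0.006,"rx": 0.0,"ry": 0.0,"rz": 0.0,"jaw": 0.0},
    {"tx": 0.0,"ty": 0.0,"tz": -0.012,"rx": 0.0,"ry": 0.0,"rz": 0.0,"jaw": 0.0},
    {"tx": 0.0,"ty": 0.0,"tz": -0.02,"rx": 0.0,"ry": 0.0,"rz": 0.0,"jaw": 0.0},
    {"tx": 0.0,"ty": 0.0,"tz": -0.06,"rx": 0.0,"ry": 0.0,"rz": 0.0,"jaw": 0.0},
    {"tx": -0.04,"ty": 0.0,"tz": -0.11,"rx": 0.0,"ry": 0.0,"rz": 0.0,"jaw": 0.0},
    {"tx": -0.06,"ty": 0.0,"tz": -0.15,"rx": 0.0,"ry": 0.0,"rz": 0.0,"jaw": 0.0},
    {"tx": -0.06,"ty": 0.0,"tz": -0.15,"rx": 0.0,"ry": 0.0,"rz": 0.0,"jaw": 0.0},
    {"tx": -0.06,"ty": 0.0,"tz": -0.15,"rx": 0.0,"ry": 0.0,"rz": 0.0,"jaw": 0.0},
    {"tx": -0.06,"ty": 0.0,"tz": -0.15,"rx": 0.0,"ry": 0.0,"rz": 0.0,"jaw": 0.0},
    {"tx": -0.06,"ty": 0.0,"tz": -0.15,"rx": 0.0,"ry": 0.0,"rz": 0.0,"jaw": 0.0},
    {"tx": -0.06,"ty": 0.0,"tz": -0.15,"rx": 0.0,"ry": 0.0,"rz": 0.0,"jaw": 0.0},
    {"tx": -0.06,"ty": 0.0,"tz": -0.15,"rx": 0.0,"ry": 0.0,"rz": 0.0,"jaw": 0.0}
  ]
}}

```text
time: 12.65
position: [0.4484, -0.1373, 0.2713]
tool_rot: [-3.133, -0.228, 0.001]
ft_force: [-0.5, 0.0, 0.6]
grip_width: 0.0
```

Run:
```python
from h import *
a=snap('scene','scene5.png');b=snap('top','top5.png')
s0=cv2.imread('pics/scene0.png')
z=np.hstack([cv2.resize(a[200:345,190:350],(400,362)),cv2.resize(s0[200:345,190:350],(400,362))]);cv2.imwrite('pics/z5.png',z)
d=cv2.absdiff(a,s0).max(2)
print('mean diff lid rear/side',d[262:306,285:320].mean(),'bottle',d[180:262,345:375].mean(),'vial',d[345:375,178:196].mean(),'cup',d[380:425,243:282].mean())
print(ctrl.get_state()['ft_force'],ctrl.get_state()['time'])
```

```text
mean diff lid rear/side 11.582467532467533 bottle 8.646341463414634 vial 28.005555555555556 cup 10.13960113960114
[ 0.385  -0.2123 -0.4984] 12.75
```

View pics/z5.png

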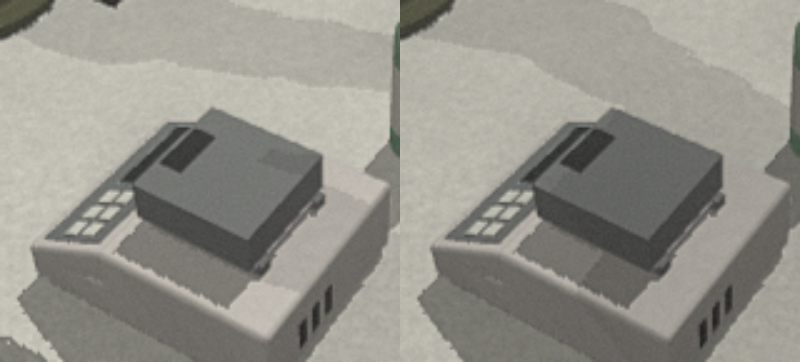

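The lid matches its original latched pose exactly; the first picture is on the right. The spare vial region differs, so I'm checking whether that is only shadow.

Run:
```python
from h import *
a=cv2.imread('pics/scene5.png');s0=cv2.imread('pics/scene0.png')
cv2.imwrite('pics/z6.png',np.hstack([cv2.resize(x[330:440,150:300],(400,293)) for x in(a,s0)]))
```

```text
(no output)
```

View pics/z6.png

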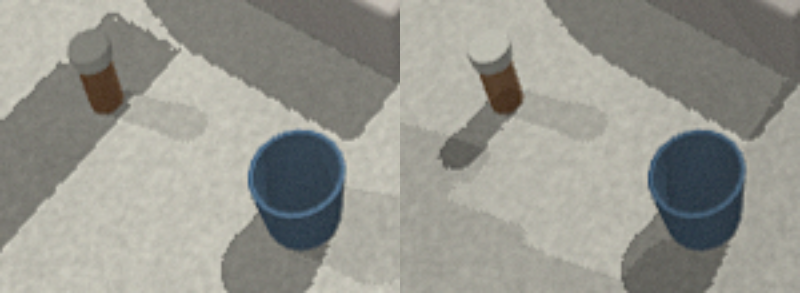

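It is only the arm's shadow: the spare vial at (95,70) and the cup at (297,190) stand exactly where they did. Handing in.

```bash
python3 -c "
from bench import ctrl
print(ctrl.close_job())"
```

```text
the job is handed in; nothing more can be done
None
```

The vial is fully home and the lid is shut and latched again. I handed the job in at about 12.8 s of the 67 s allowed; it reports no verdict.

- **Opening:** I pressed the lid's thumb pad to its firm stop (about 25 N) and let go, and the lid sprang fully open.
- **Vial:** I pushed it straight down until it stopped firmly, with the fingertips at 0.104 m and about 24 N. The pictures then showed the cap resting on the seat ring.
- **Closing:** I swept the lid over from behind, pressed it to the stop (about 32 N) and lifted straight off.

In the last pictures the lid looks the same as when it was latched at the start, more than a second after release. The wrist force was near zero, with the arm clear of everything. The bottle, spare vial and cup look unmoved. The spare vial's area failed my picture comparison at first, but a closer look showed only the arm's shadow falling on it. My first move call was refused as invalid input, probably because I had left out some of the numbers; the arm did not move.

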